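# Cull the rocking slat from the flat plate

### The job

Three wooden slats lie on the flat steel plate; one of them is bowed and stands with both ends off the plate. Prove it: press one end of the bowed slat right down so that it rocks over, and hold it there for a second. Then put that slat in the grey plastic reject tray, lying on the tray's floor and let go, and leave the two straight slats where they lie.

Things in the scene. Friction and masses are not known exactly. Their poses are not given: they have to be found in the camera images.
- bowed_slat: Bowed wooden slat 180 x 42 x 12 mm, about 60 g, hollow side up: its middle rests on the plate, both ends stand 14 mm off it. Origin: centre of the underside, height 20 mm at rest; x along the length, z up. Top face 12 mm above the origin at mid-length, 23 mm at x = +-80 mm. Under 1 N on an end tips it 0.3 rad, until that end meets the plate, its top then about 12 mm above the plate; let go, it rocks back.
- straight_slat_1: Straight slat of the same wood, 180 x 42 x 12 mm, flat on the plate, to be left alone. Origin: centre of the underside; x along the length. The steel plate under the slats is fixed, 260 x 360 mm, 20 mm thick, its top at height 20 mm; the three slats lie on it side by side about 110 mm apart, in any order.
- straight_slat_2: The other straight slat, alike: 180 x 42 x 12 mm, flat on the plate, origin at the centre of the underside, x along the length. To be left alone.
- tray: Reject tray of grey plastic, open on top, fixed on the bench beside the plate (on either side of it), empty. Outside 270 mm along its x, 150 mm along its y, 35 mm high; walls and floor 6 mm thick (inside 258 x 138 mm, floor at height 6 mm). Origin: centre of the underside.

How it is judged:
By the outcome, as a careful person would: the job done as asked, in the order asked, and still so for the second after the job is handed in, with the robot touching nothing.
It also fails if it takes over 48 s, if anything falls off the work surface, if the arm or the gripper's body presses on something with over 40 N, if the wrist force passes 120 N, or if a joint passes its speed limit or range.

### The arm

A 7-joint arm with a two-finger parallel gripper is mounted at the origin on the work surface. World frame = base frame: x ahead of the robot, y to its left, z up, the work surface at z = 0. Lengths are in m, angles in rad, forces in N, time in s.
With the tool pointing down it reaches from about 0.4 to 0.875 m from the base axis. Payload 4.4 kg.
Tool frame: the origin (TCP) lies midway between the tips of the shut fingers; the grasp point (between the pads) lies 19 mm behind it; z points along the fingers, y is the line along which they close (so a half turn about z gives the same grasp; the last joint's range is limited). The gripper opens to 85 mm and grips with 20 to 120 N. Pads are 22 mm wide; open, the fingers measure 114 mm over their backs; the gripper's body (76 mm by 85 mm) begins 54 mm behind the grasp point. The pads swing forward as they close: fully open they stand 13 mm farther back than shut.
Start: joints at [1.079, 0.628, 0.038, 1.517, -0.027, 0.996, -0.02], TCP at [0.269, -0.592, 0.231] pointing down, gripper open.
Joint ranges: [-3.06, 3.06], [-0.37, 2.12], [-1.25, 1.32], [0.18, 2.47], [-1.1, 4.24], [0.23, 1.98], [-2.94, 2.94]. Speed limits (rad/s): [2.57, 2.57, 3.14, 3.14, 3.14, 3.14, 3.14].

### API

Orientations are given as a rotation vector (axis times angle).
In Python, from station import ctrl gives the robot as it stands. The module is installed in compiled form; this text tells all that it offers.
- The arm moves only by the tool play_rows, never from a script. Its argument "moves" is a list that holds one entry, the list of rows, each a list of 6 numbers: the shift along the tool's x, y, z normalised to -1 to 1, where 1 is 0.15 m, then the turn, a rotation vector about the tool's x, y, z normalised to -1 to 1, where 1 is 360 degrees. A call has 1 to 5 rows; each row shifts and turns the commanded pose from where the row before left it, along the tool's axes as they then stand; what a row does not reach is not made up. A row lasts 1/8 s, in which the tool goes at most 62.5 mm and 10.7 degrees, less where a joint would pass 70% of its speed; a pose out of reach is approached as far as the arm can. A call with a number of a shift or a turn outside -1 to 1 is refused whole. A call with a gripper value outside its range is refused whole. "jaw" is the opening, from 0 (shut) to 1 (fully open), set as the call begins (left out, the last holds). The fingers move at their own pace and stop on an object; "newtons" is the grip in N (left out, the last holds). Time passes only in rows, so rows that do not move let the fingers close. It gives the time, the measured TCP pose, the force, the opening and the grip force at its end, in the units of the state.
- ctrl.sense(): the state, without advancing time (a new reading comes with each control period).
- ctrl.snapshot(name): name is "scene" or "side" or "wrist"; returns a dict with "pixels" (384x512x3 uint8, blue, green, red), "vfov" (degrees; the focal length in pixels is half the picture's height over the tangent of half this angle, whatever the lens; pixels are square), "cx", "cy" (the principal point, pixels), "R" (3x3) and "t" (3): a world point X has camera coordinates R X + t. Camera axes: x right, y down, z forward; pixel columns grow to the right and rows downward; lengths in m; the calibration is good to about 2 mm. A picture is of the moment at which its call begins. There is no depth.
- ctrl.finish_job(): hands the job in; it is judged then, once.
Trained networks look in a picture, given as the dict that the camera call returned (one of the last four; its "shot" number tells which), for a name from the list of things; names that differ only in an ending like _2 or _b are one class to them, and where a whole thing is asked for, a point or a joint stands for the part that bears it (a point fixed in the world has none). Each returns a list of dicts, best first, with "p" (0 to 1); they miss things now and then, are a little off and sometimes report something else, mostly with a low value. They report only what shows in the picture. A call takes as long as a camera call.
- ctrl.find_in(picture, target): "point" ([x, y, z] in m, in world coordinates, good to about 4 mm: the middle of the surface that is visible of it).
- ctrl.mark_of(picture, target): "point" ([x, y, z] in m, in world coordinates, good to about 4 mm: a listed point, or the origin of a listed thing).
The state is a dict: "t": time; "joints": joint angles; "qvel": joint speeds; "effort": joint torques, N m; "tcp_pos": TCP position; "ee_rot": TCP orientation; "force": force on the tool from outside, world axes, zero at the start; "moment": the same for the moment, N m; "width": opening from 0.0 (shut) to 1.0 (fully open); "grip_force": force on a finger pad.
Only numpy, scipy, OpenCV 4.12 (cv2) and the standard library are available. Lean on these libraries where they do the work, as an engineer would, in place of code of your own. Each camera call takes 0.05 s, during which the arm holds its last target. There are 200 camera calls.

## Working session

There is one attempt and no reset: what is moved stays moved. The work goes in short steps, Python scripts to look and compute and a tool call to move; the robot and the scene stay as the last step left them, time stands still between calls to the robot, and variables do not carry over. Pictures are saved under pics/ and viewed, at most 10 in all, crops included, and the job is handed in when it is done.

Besides the shell and the picture viewer there is one more tool, called after "Request:" as name([rows], argument=value, ...), one row to a line, values as JSON. play_rows: Moves the arm, as the interface text tells. Scaled input: -1 to 1 covers 0.15 m each way for a shift and 360 degrees each way for a turn. Its arguments: {"type":"object","properties":{"moves":{"type":"array"},"jaw":{"type":"number"},"newtons":{"type":"number"}},"required":["moves"]}

```bash
mkdir -p pics
cat > h.py <<'E'
from station import ctrl
import numpy as np, cv2
from scipy.spatial.transform import Rotation as Ro
def K(p):
    f=p["pixels"].shape[0]/2/np.tan(np.radians(p["vfov"])/2); return f
def proj(p,X):
    c=np.array(p["R"])@np.array(X)+np.array(p["t"]); f=K(p); return np.array([f*c[0]/c[2]+p["cx"],f*c[1]/c[2]+p["cy"]])
def back(p,uv,z):
    f=K(p);R=np.array(p["R"]);t=np.array(p["t"])
    d=R.T@np.array([(uv[0]-p["cx"])/f,(uv[1]-p["cy"])/f,1]);o=-R.T@t
    return o+d*(z-o[2])/d[2]
E
python3 - <<'E'
from h import *
s=ctrl.sense();print({k:np.round(s[k],3).tolist() for k in s})
for n in ["scene","side"]:
    p=ctrl.snapshot(n);cv2.imwrite(f"pics/{n}0.png",p["pixels"])
    print(n,p["vfov"],np.round(p["R"],3).tolist(),np.round(p["t"],3).tolist())
    for t in ["bowed_slat","straight_slat_1","tray"]:
        for f in (ctrl.find_in,ctrl.mark_of):
            print(t,f.__name__,[(np.round(r["point"],3).tolist(),round(r["p"],2),np.round(proj(p,r["point"])).tolist()) for r in f(p,t)])
E
```

```text
{'t': 0.0, 'joints': [1.079, 0.629, 0.038, 1.518, -0.027, 0.996, -0.02], 'qvel': [0.001, 0.001, -0.0, 0.001, 0.001, -0.0, 0.001], 'effort': [0.0, -56.34, 1.226, -19.344, 0.011, 0.011, 0.0], 'tcp_pos': [0.268, -0.591, 0.23], 'ee_rot': [-3.069, -0.663, 0.001], 'force': [-0.24, -0.322, 0.044], 'moment': [-0.015, -0.008, -0.023], 'grip_force': 0.0, 'width': 1.002}
scene 55.3967948273451 [[0.233, 0.973, 0.009], [0.635, -0.145, -0.759], [-0.737, 0.182, -0.651]] [-0.112, -0.335, 1.406]
bowed_slat call [([0.534, -0.303, 0.033], 0.72, [147.0, 202.0])]
bowed_slat call [([0.532, -0.306, 0.021], 0.77, [146.0, 205.0])]
straight_slat_1 call [([0.55, -0.196, 0.03], 0.74, [190.0, 201.0])]
straight_slat_1 call [([0.537, -0.193, 0.018], 0.76, [191.0, 201.0]), ([0.546, -0.082, 0.021], 0.65, [233.0, 196.0])]
tray call [([0.563, 0.186, 0.009], 0.73, [328.0, 189.0])]
tray call [([0.547, 0.178, 0.004], 0.55, [324.0, 187.0])]
side 46.02195304277175 [[-0.996, -0.093, -0.012], [-0.041, 0.548, -0.836], [0.084, -0.831, -0.549]] [0.573, 0.083, 1.04]
bowed_slat call [([0.527, -0.293, 0.034], 0.93, [276.0, 150.0])]
bowed_slat call [([0.53, -0.306, 0.018], 0.79, [275.0, 153.0])]
straight_slat_1 call [([0.531, -0.188, 0.029], 0.79, [273.0, 170.0]), ([0.544, -0.074, 0.032], 0.58, [266.0, 192.0])]
straight_slat_1 call [([0.545, -0.084, 0.023], 0.91, [266.0, 193.0]), ([0.538, -0.198, 0.02], 0.69, [271.0, 171.0])]
tray call [([0.55, 0.177, 0.006], 0.85, [255.0, 268.0])]
tray call [([0.552, 0.175, -0.001], 0.75, [254.0, 270.0])]
```

Run:
```python
import cv2,numpy as np
a=cv2.imread("pics/scene0.png")[150:260,60:420];b=cv2.imread("pics/side0.png")[110:340,130:400]
a=cv2.resize(a,None,fx=2.2,fy=2.2,interpolation=cv2.INTER_CUBIC)
b=cv2.resize(b,None,fx=1.5,fy=1.5,interpolation=cv2.INTER_CUBIC)
o=np.zeros((a.shape[0]+b.shape[0],800,3),np.uint8);o[:a.shape[0],:a.shape[1]]=a;o[a.shape[0]:,:b.shape[1]]=b
cv2.imwrite("pics/c0.png",o);print(o.shape)
```

```text
(587, 800, 3)
```

View pics/c0.png

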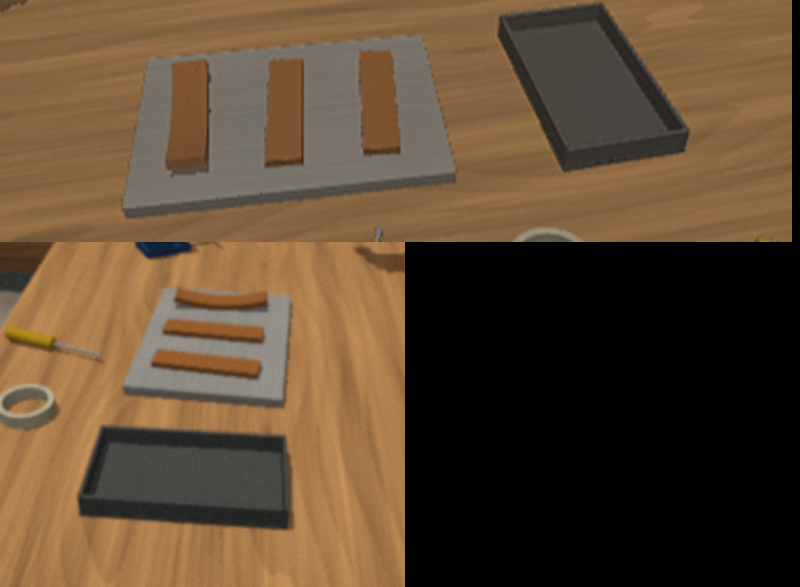

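The bowed slat is the leftmost in the scene view (about pixel 147,203), its curve obvious in the side view. The tray is on the +y side.

Run:
```python
from h import *
p=ctrl.snapshot("scene");q=ctrl.snapshot("side")
def S(u,v,z): return np.round(back(p,(60+u/2.2,150+v/2.2),z),3)
def D(u,v,z): return np.round(back(q,(130+u/1.5,110+(v-242)/1.5),z),3)
print("bow scene",[S(*a,.046) for a in ((173,62),(208,60),(166,163),(208,163))])
print("bow side",[D(*a,.046) for a in ((176,291),(266,292))])
print("tray scene",[S(*a,.035) for a in ((498,17),(601,5),(687,131),(566,151))])
print("tray side",[D(*a,.035) for a in ((103,428),(286,435),(290,511),(82,497))])
s=ctrl.sense();print(Ro.from_rotvec(s["ee_rot"]).as_matrix().round(3))
```

```text
bow scene [array([ 0.447, -0.32 ,  0.046]), array([ 0.452, -0.279,  0.046]), array([ 0.623, -0.327,  0.046]), array([ 0.633, -0.283,  0.046])]
bow side [array([ 0.613, -0.313,  0.046]), array([ 0.438, -0.32 ,  0.046])]
tray scene [array([0.428, 0.103, 0.035]), array([0.432, 0.25 , 0.035]), array([0.692, 0.248, 0.035]), array([0.691, 0.101, 0.035])]
tray side [array([0.678, 0.11 , 0.035]), array([0.414, 0.106, 0.035]), array([0.415, 0.256, 0.035]), array([0.678, 0.252, 0.035])]
[[ 0.911  0.413  0.   ]
 [ 0.413 -0.911 -0.   ]
 [ 0.     0.    -1.   ]]
```

Request:
play_rows([
  [[0.3, -0.13, 0, 0, 0, 0], [0.3, -0.13, 0, 0, 0, 0], [0.3, -0.13, 0, 0, 0, 0], [0.3, -0.13, 0, 0, 0, 0], [0.3, -0.13, 0, 0, 0, 0]],
])

```text
t: 1.42
tcp_pos: [0.4342, -0.409, 0.2315]
ee_rot: [3.07, 0.664, 0.001]
force: [0.3, 0.1, -0.0]
width: 1.0
grip_force: 0.0
```

Request:
play_rows([
  [[0.3, -0.12, 0, 0, 0, 0], [0.3, -0.12, 0, 0, 0, 0.024], [0.3, -0.12, 0, 0, 0, 0.024], [0, 0, 0, 0, 0, 0.024], [0, 0, 0, 0, 0, 0]],
], jaw=0)

```text
t: 2.05
tcp_pos: [0.5389, -0.3103, 0.2312]
ee_rot: [3.141, -0.038, -0.001]
force: [-0.1, 0.7, 0.3]
width: 0.001
grip_force: 0.0
```

Run:
```python
from h import *
s=ctrl.sense();print(np.round(s["tcp_pos"],4),Ro.from_rotvec(s["ee_rot"]).as_matrix().round(3).tolist(),s["width"])
p=ctrl.snapshot("wrist");cv2.imwrite("pics/w1.png",p["pixels"]);print(p["vfov"],p["cx"],p["cy"],np.round(p["R"],3).tolist(),np.round(p["t"],3).tolist())
for t in ["bowed_slat","straight_slat_1"]:
    for f in (ctrl.find_in,ctrl.mark_of):
        print(t,[(np.round(r["point"],3).tolist(),round(r["p"],2),np.round(proj(p,r["point"])).tolist()) for r in f(p,t)])
```

```text
[ 0.5389 -0.3103  0.2312] [[1.0, -0.024, -0.001], [-0.024, -1.0, -0.001], [-0.001, 0.001, -1.0]] 0.0014072147881891745
68.92115901778817 255.77103139261607 194.48219310894157 [[-0.024, -1.0, 0.001], [-0.964, 0.023, 0.264], [-0.264, 0.006, -0.964]] [-0.298, 0.492, 0.523]
bowed_slat [([0.552, -0.305, 0.036], 0.87, [250.0, 164.0])]
bowed_slat [([0.527, -0.306, 0.019], 0.65, [252.0, 180.0])]
straight_slat_1 [([0.543, -0.195, 0.031], 0.81, [163.0, 172.0]), ([0.555, -0.087, 0.032], 0.79, [74.0, 165.0])]
straight_slat_1 [([0.542, -0.083, 0.023], 0.77, [77.0, 174.0])]
```

View pics/w1.png

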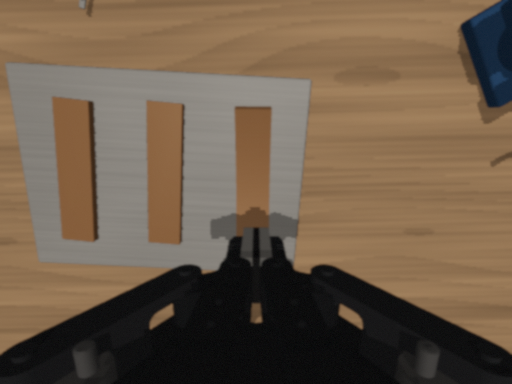

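The wrist view shows the bowed slat at right: far end corners at about (235,107) and (271,107), near end hidden by the fingers; the two straight ones are at left.

Run:
```python
from h import *
from scipy.optimize import least_squares
w=ctrl.snapshot("wrist");p=ctrl.snapshot("scene");q=ctrl.snapshot("side")
for uv in ((235,107),(271,107),(268,220),(237,210)): print(uv,back(w,uv,.045).round(3),back(w,uv,.034).round(3))
# far end (x+) corners, wrist + scene
for a,b in (((235,107),(208,163)),((271,107),(166,163))):
    bs=(60+b[0]/2.2,150+b[1]/2.2)
    r=least_squares(lambda X:np.r_[proj(w,X)-a,proj(p,X)-bs],[.62,-.3,.04]);print(r.x.round(3),r.fun.round(1))
for n,i,z in (("scene",p,0),("side",q,0)):
    im=cv2.resize(i["pixels"],None,fx=1,fy=1)
    cv2.imwrite(f"pics/{n}1.png",im)
# edges of the slat in the wrist picture, by hue
hsv=cv2.cvtColor(w["pixels"],cv2.COLOR_BGR2HSV);m=(hsv[...,1]>110).astype(np.uint8);m[:, :215]=0;m[:,292:]=0;m[:95]=0
for v in (115,130,150,170,190,200,205,210):
    c=np.where(m[v])[0];c=c[(c>220)&(c<290)]
    if len(c): print(v,c.min(),c.max(),back(w,(c.min(),v),.034).round(3),back(w,(c.max()+1,v),.034).round(3))
```

```text
(235, 107) [ 0.617 -0.291  0.045] [ 0.618 -0.29   0.034]
(271, 107) [ 0.616 -0.331  0.045] [ 0.616 -0.332  0.034]
(268, 220) [ 0.481 -0.326  0.045] [ 0.477 -0.326  0.034]
(237, 210) [ 0.495 -0.288  0.045] [ 0.491 -0.287  0.034]
[ 0.618 -0.289  0.03 ] [-0.8  0.2 -1.4  0.5]
[ 0.616 -0.331  0.039] [-0.6  0.1 -1.2  0.3]
115 235 268 [ 0.609 -0.29   0.034] [ 0.608 -0.33   0.034]
130 235 268 [ 0.591 -0.289  0.034] [ 0.59  -0.329  0.034]
150 236 267 [ 0.568 -0.289  0.034] [ 0.567 -0.328  0.034]
170 236 267 [ 0.543 -0.288  0.034] [ 0.542 -0.327  0.034]
190 236 266 [ 0.518 -0.287  0.034] [ 0.517 -0.326  0.034]
200 236 266 [ 0.505 -0.286  0.034] [ 0.504 -0.326  0.034]
205 237 266 [ 0.498 -0.287  0.034] [ 0.497 -0.325  0.034]
210 237 266 [ 0.491 -0.287  0.034] [ 0.49  -0.325  0.034]
```

Request:
play_rows([
  [[0.15, -0.006, 0.25, 0, 0, 0], [0.15, -0.006, 0.25, 0, 0, 0], [0.147, -0.005, 0.25, 0, 0, 0], [0, 0, 0.25, 0, 0, 0], [0, 0, 0, 0, 0, 0]],
])

```text
t: 3.08
tcp_pos: [0.6032, -0.3088, 0.078]
ee_rot: [-3.138, 0.042, 0.01]
force: [0.0, -0.5, 0.1]
width: -0.002
grip_force: 0.0
```

Run:
```python
from h import *
p=ctrl.snapshot("side");w=ctrl.snapshot("wrist");print(ctrl.sense()["tcp_pos"])
a=cv2.resize(p["pixels"][120:200,210:340],(520,320));b=cv2.resize(w["pixels"],(341,256))
o=np.zeros((580,520,3),np.uint8);o[:320]=a;o[320:576,:341]=b;cv2.imwrite("pics/c2.png",o)
```

```text
[ 0.60588464 -0.31064877  0.08216756]
```

View pics/c2.png

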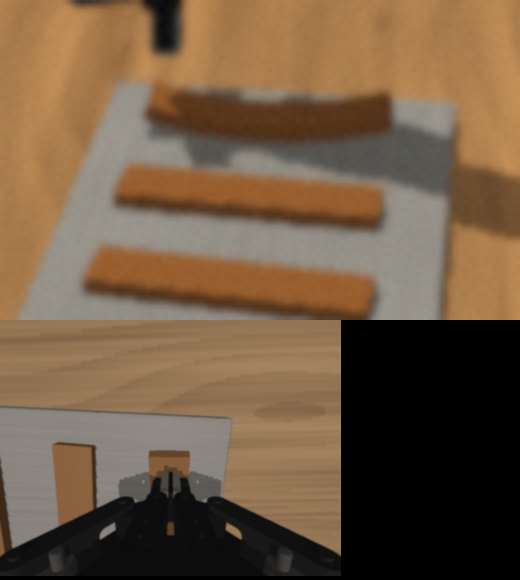

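The side view shows the shut fingers above the slat's far end (crop 165,50), which is still standing clear.

Request:
play_rows([
  [[0, 0, 0.12, 0, 0, 0], [0, 0, 0.11, 0, 0, 0], [0, 0, 0.03, 0, 0, 0], [0, 0, 0.03, 0, 0, 0], [0, 0, 0.03, 0, 0, 0]],
])

```text
t: 3.8
tcp_pos: [0.6065, -0.3102, 0.0336]
ee_rot: [3.141, -0.042, 0.002]
force: [1.1, 0.7, 1.7]
width: -0.001
grip_force: 0.6
```

Request:
play_rows([
  [[0, 0, 0, 0, 0, 0], [0, 0, 0, 0, 0, 0]],
])

```text
t: 4.05
tcp_pos: [0.6061, -0.3101, 0.0337]
ee_rot: [3.141, -0.042, 0.001]
force: [1.1, -0.2, 1.6]
width: 0.002
grip_force: 0.5
```

Run:
```python
from h import *
p=ctrl.snapshot("side");s=ctrl.sense();print(s["tcp_pos"],s["force"])
a=cv2.resize(p["pixels"][120:200,210:340],(520,320));cv2.imwrite("pics/c3.png",a)
```

```text
[ 0.6061158  -0.31009962  0.03374886] [-0.41704173 -0.48656771  1.67874957]
```

View pics/c3.png

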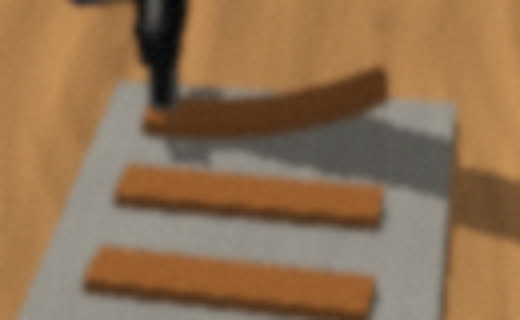

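The slat has rocked: far end down, near end lifted. I'll press on a little until it bottoms out.

Request:
play_rows([
  [[0, 0, 0.008, 0, 0, 0], [0, 0, 0, 0, 0, 0]],
])

```text
t: 4.35
tcp_pos: [0.6065, -0.3102, 0.0327]
ee_rot: [3.141, -0.042, 0.002]
force: [0.5, -0.4, 3.3]
width: -0.001
grip_force: 2.0
```

Request:
play_rows([
  [[0, 0, 0.008, 0, 0, 0], [0, 0, 0, 0, 0, 0]],
])

```text
t: 4.6
tcp_pos: [0.607, -0.3102, 0.0322]
ee_rot: [3.141, -0.042, 0.004]
force: [2.5, 1.5, 8.5]
width: -0.004
grip_force: 3.8
```

Force climbs steeply (8.5 N) at 32 mm, so the end is on the plate. Hold.

Request:
play_rows([
  [[0, 0, 0.004, 0, 0, 0], [0, 0, 0, 0, 0, 0], [0, 0, 0, 0, 0, 0], [0, 0, 0, 0, 0, 0], [0, 0, 0, 0, 0, 0]],
])

```text
t: 5.22
tcp_pos: [0.6071, -0.3102, 0.0321]
ee_rot: [3.141, -0.042, 0.004]
force: [0.9, 1.6, 10.8]
width: -0.001
grip_force: 5.5
```

Request:
play_rows([
  [[0, 0, 0, 0, 0, 0], [0, 0, 0, 0, 0, 0], [0, 0, 0, 0, 0, 0], [0, 0, 0, 0, 0, 0], [0, 0, 0, 0, 0, 0]],
])

```text
t: 5.85
tcp_pos: [0.6071, -0.3102, 0.0321]
ee_rot: [3.141, -0.041, 0.004]
force: [0.5, 1.2, 11.6]
width: -0.0
grip_force: 5.5
```

Request:
play_rows([
  [[0, 0, 0, 0, 0, 0], [0, 0, 0, 0, 0, 0], [0, 0, 0, 0, 0, 0]],
])

```text
t: 6.22
tcp_pos: [0.6071, -0.3102, 0.0321]
ee_rot: [3.141, -0.042, 0.004]
force: [0.1, 1.2, 11.4]
width: 0.0
grip_force: 5.5
```

Request:
play_rows([
  [[0, 0, -0.03, 0, 0, 0], [0, 0, -0.04, 0, 0, 0], [0, 0, -0.06, 0, 0, 0], [0, 0, -0.3, 0, 0, 0], [0, 0, -0.3, 0, 0, 0]],
])

```text
t: 6.85
tcp_pos: [0.6052, -0.3097, 0.1406]
ee_rot: [-3.141, 0.042, 0.002]
force: [-0.1, 0.3, 0.5]
width: -0.002
grip_force: 0.0
```

Request:
play_rows([
  [[-0.25, 0, 0, 0, 0, 0], [-0.25, 0, 0, 0, 0, 0], [0, 0, 0, 0, 0, 0], [0, 0, 0, 0, 0, 0], [0, 0, 0, 0, 0, 0]],
], jaw=1)

```text
t: 7.48
tcp_pos: [0.5321, -0.3077, 0.1398]
ee_rot: [3.141, -0.04, 0.002]
force: [-1.1, 0.4, 1.2]
width: 1.002
grip_force: 0.0
```

Run:
```python
from h import *
s=ctrl.sense();print(np.round(s["tcp_pos"],4),Ro.from_rotvec(s["ee_rot"]).as_matrix().round(3).tolist(),s["width"])
p=ctrl.snapshot("wrist");q=ctrl.snapshot("side");c=ctrl.snapshot("scene")
for i in (p,q,c):
  for f in (ctrl.find_in,ctrl.mark_of):
    print([(np.round(r["point"],3).tolist(),round(r["p"],2)) for r in f(i,"bowed_slat")])
a=cv2.resize(q["pixels"][120:200,210:340],(520,320));b=cv2.resize(p["pixels"],(341,256))
o=np.zeros((580,520,3),np.uint8);o[:320]=a;o[320:576,:341]=b;cv2.imwrite("pics/c4.png",o)
hsv=cv2.cvtColor(p["pixels"],cv2.COLOR_BGR2HSV);m=hsv[...,1]>110
for v in range(40,250,15):
    k=np.where(m[v,200:300])[0]+200
    if len(k): print(v,k.min(),k.max(),back(p,(k.min(),v),.034).round(3),back(p,(k.max()+1,v),.034).round(3))
```

```text
[ 0.5321 -0.3077  0.1398] [[1.0, -0.025, 0.001], [-0.025, -1.0, -0.0], [0.001, 0.0, -1.0]] 1.001785306903349
[([0.539, -0.306, 0.036], 0.56)]
[([0.531, -0.307, 0.021], 0.66)]
[([0.528, -0.294, 0.029], 0.66)]
[([0.546, -0.083, 0.021], 0.68), ([0.53, -0.308, 0.02], 0.64)]
[([0.533, -0.307, 0.036], 0.81)]
[([0.529, -0.305, 0.017], 0.75), ([0.535, -0.192, 0.016], 0.18)]
40 200 299 [ 0.66  -0.267  0.034] [ 0.658 -0.347  0.034]
100 230 279 [ 0.614 -0.289  0.034] [ 0.613 -0.331  0.034]
115 231 278 [ 0.602 -0.289  0.034] [ 0.601 -0.33   0.034]
130 231 277 [ 0.589 -0.288  0.034] [ 0.588 -0.329  0.034]
145 232 277 [ 0.576 -0.288  0.034] [ 0.575 -0.329  0.034]
160 232 276 [ 0.563 -0.288  0.034] [ 0.562 -0.328  0.034]
175 232 276 [ 0.549 -0.287  0.034] [ 0.548 -0.328  0.034]
190 233 275 [ 0.535 -0.287  0.034] [ 0.534 -0.327  0.034]
205 233 275 [ 0.521 -0.287  0.034] [ 0.52  -0.327  0.034]
220 233 274 [ 0.506 -0.286  0.034] [ 0.505 -0.326  0.034]
235 233 275 [ 0.491 -0.285  0.034] [ 0.49  -0.327  0.034]
```

View pics/c4.png

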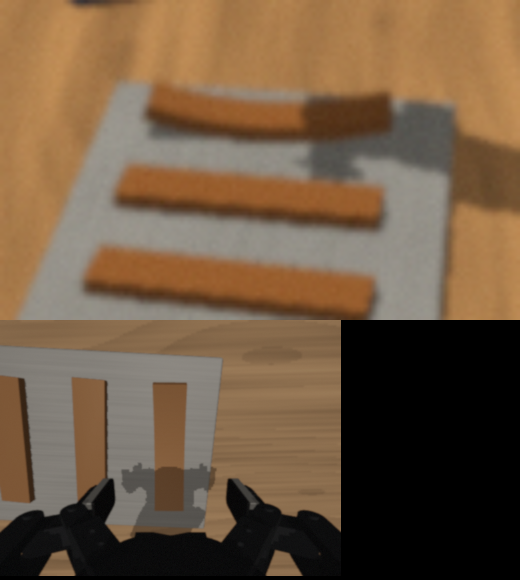

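The slat rocked back to rest, centred at about (0.530, -0.307), right between the open fingers. Go down and grasp.

Request:
play_rows([
  [[-0.013, 0, 0.25, 0, 0, 0], [0, 0, 0.25, 0, 0, 0], [0, 0, 0.2, 0, 0, 0], [0, 0, 0.095, 0, 0, 0], [0, 0, 0, 0, 0, 0]],
])

```text
t: 8.55
tcp_pos: [0.5284, -0.3078, 0.02]
ee_rot: [-3.141, 0.042, 0.002]
force: [-0.2, -0.5, 1.4]
width: 1.002
grip_force: 0.0
```

Request:
play_rows([
  [[0, 0, 0, 0, 0, 0], [0, 0, 0, 0, 0, 0], [0, 0, 0, 0, 0, 0], [0, 0, 0, 0, 0, 0], [0, 0, 0, 0, 0, 0]],
], jaw=0, newtons=35)

```text
t: 9.18
tcp_pos: [0.5295, -0.3082, 0.0219]
ee_rot: [3.141, -0.042, 0.003]
force: [-0.6, 0.4, 5.6]
width: 0.477
grip_force: 35.8
```

Request:
play_rows([
  [[0, 0, -0.05, 0, 0, 0], [0, 0, -0.2, 0, 0, 0], [0, 0, -0.25, 0, 0, 0], [0, 0, -0.25, 0, 0, 0], [0, 0, 0, 0, 0, 0]],
])

```text
t: 9.8
tcp_pos: [0.5308, -0.3092, 0.1366]
ee_rot: [3.138, -0.042, 0.009]
force: [-0.9, 0.6, -0.6]
width: 0.474
grip_force: 35.6
```

Run:
```python
from h import *
s=ctrl.sense();print(np.round(s["tcp_pos"],4),s["width"],s["grip_force"],np.round(s["joints"],2))
q=ctrl.snapshot("side");c=ctrl.snapshot("scene")
for i in (q,c):
    print([(np.round(r["point"],3).tolist(),round(r["p"],2)) for r in ctrl.mark_of(i,"bowed_slat")],[(np.round(r["point"],3).tolist(),round(r["p"],2)) for r in ctrl.mark_of(i,"straight_slat_1")],[(np.round(r["point"],3).tolist(),round(r["p"],2)) for r in ctrl.mark_of(i,"tray")])
a=cv2.resize(q["pixels"][90:330,130:400],(405,360));b=cv2.resize(c["pixels"][130:260,60:400],(680,260))[:230]
o=np.zeros((590,680,3),np.uint8);o[:360,:405]=a;o[360:]=b;cv2.imwrite("pics/c5.png",o)
```

```text
[ 0.5308 -0.3092  0.1366] 0.4739508128985072 35.6432178455907 [ 0.4   0.69  0.14  1.72 -0.13  0.73 -1.  ]
[([0.531, -0.309, 0.134], 0.56)] [([0.531, -0.195, 0.019], 0.8), ([0.547, -0.086, 0.023], 0.71)] [([0.553, 0.174, 0.001], 0.62)]
[([0.531, -0.309, 0.132], 0.83)] [([0.536, -0.193, 0.019], 0.83), ([0.546, -0.082, 0.02], 0.74)] [([0.551, 0.181, 0.006], 0.61)]
```

View pics/c5.png

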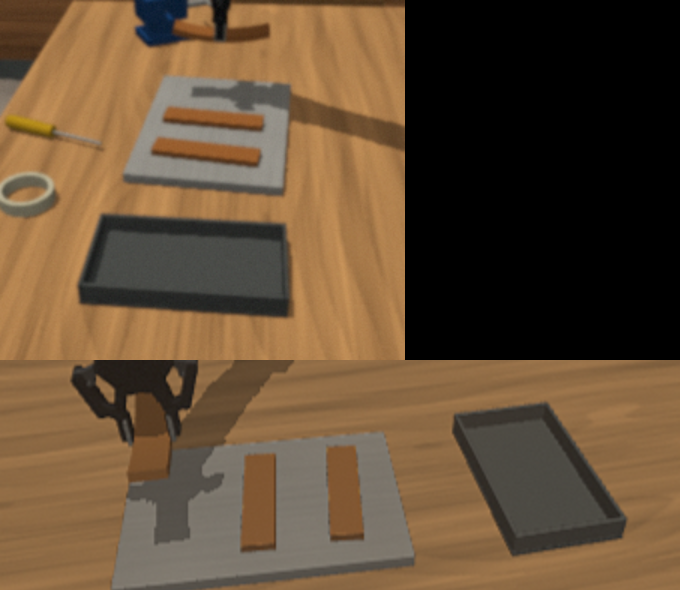

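Request:
play_rows([
  [[0.005, -0.12, 0, 0, 0, 0], [0.005, -0.27, 0, 0, 0, 0], [0.005, -0.27, 0, 0, 0, 0], [0.005, -0.27, 0, 0, 0, 0], [0.005, -0.27, 0, 0, 0, 0]],
])

```text
t: 10.82
tcp_pos: [0.5371, -0.1251, 0.133]
ee_rot: [-3.14, 0.04, 0.0]
force: [1.4, 0.3, -0.7]
width: 0.48
grip_force: 35.6
```

Request:
play_rows([
  [[0.005, -0.27, 0, 0, 0, 0], [0.005, -0.27, 0, 0, 0, 0], [0.005, -0.27, 0, 0, 0, 0], [0.005, -0.27, 0, 0, 0, 0], [0.005, -0.27, 0, 0, 0, 0]],
])

```text
t: 11.45
tcp_pos: [0.5457, 0.0771, 0.133]
ee_rot: [-3.141, 0.04, 0.001]
force: [0.4, 0.9, -0.2]
width: 0.481
grip_force: 35.6
```

Request:
play_rows([
  [[0.005, -0.27, 0, 0, 0, 0], [0.005, -0.27, 0, 0, 0, 0], [0, -0.12, 0, 0, 0, 0], [0, 0, 0, 0, 0, 0], [0, 0, 0, 0, 0, 0]],
])

```text
t: 12.08
tcp_pos: [0.5505, 0.1709, 0.1331]
ee_rot: [3.14, -0.045, -0.001]
force: [-0.0, -0.6, -1.5]
width: 0.479
grip_force: 35.6
```

Run:
```python
from h import *
s=ctrl.sense();print(np.round(s["tcp_pos"],4),s["width"],s["grip_force"],Ro.from_rotvec(s["ee_rot"]).as_matrix().round(3).tolist())
q=ctrl.snapshot("side");c=ctrl.snapshot("scene");w=ctrl.snapshot("wrist")
for i in (q,c,w):
    print([(np.round(r["point"],3).tolist(),round(r["p"],2)) for r in ctrl.mark_of(i,"bowed_slat")],[(np.round(r["point"],3).tolist(),round(r["p"],2)) for r in ctrl.mark_of(i,"tray")])
a=cv2.resize(q["pixels"][90:330,130:400],(405,360));b=cv2.resize(w["pixels"],(341,256))[:230]
o=np.zeros((590,680,3),np.uint8);o[:360,:405]=a;o[360:,:341]=b;cv2.imwrite("pics/c6.png",o)
```

```text
[0.5505 0.1709 0.1331] 0.47948759339595304 35.62703847836019 [[1.0, -0.029, -0.0], [-0.029, -1.0, -0.002], [-0.0, 0.002, -1.0]]
[([0.552, 0.172, 0.129], 0.9)] [([0.55, 0.175, 0.001], 0.78)]
[([0.548, 0.17, 0.128], 0.59)] [([0.546, 0.183, 0.002], 0.68)]
[([0.551, 0.169, 0.132], 0.94)] []
```

View pics/c6.png

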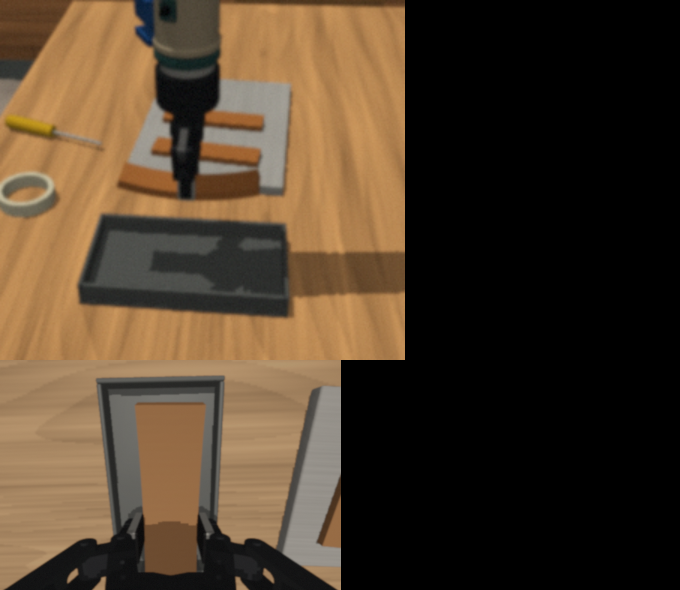

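Wrist view: the slat hangs lengthwise over the tray interior, slightly right of centre (about 7 mm). Shift and lower.

Request:
play_rows([
  [[0, -0.045, 0.15, 0, 0, 0], [0, 0, 0.25, 0, 0, 0], [0, 0, 0.25, 0, 0, 0], [0, 0, 0.11, 0, 0, 0], [0, 0, 0.03, 0, 0, 0]],
])

```text
t: 13.15
tcp_pos: [0.5506, 0.1797, 0.014]
ee_rot: [3.141, -0.042, -0.001]
force: [1.0, -0.4, -1.0]
width: 0.482
grip_force: 35.6
```

Request:
play_rows([
  [[0, 0, 0.015, 0, 0, 0], [0, 0, 0, 0, 0, 0]],
])

```text
t: 13.4
tcp_pos: [0.5516, 0.1802, 0.0133]
ee_rot: [-3.141, 0.042, -0.003]
force: [0.4, -0.5, -0.6]
width: 0.477
grip_force: 35.6
```

Request:
play_rows([
  [[0, 0, 0.013, 0, 0, 0], [0, 0, 0, 0, 0, 0]],
])

```text
t: 13.65
tcp_pos: [0.551, 0.18, 0.0107]
ee_rot: [-3.141, 0.042, -0.001]
force: [-0.3, -0.4, -1.1]
width: 0.482
grip_force: 35.6
```

Request:
play_rows([
  [[0, 0, 0.01, 0, 0, 0], [0, 0, 0, 0, 0, 0]],
])

```text
t: 13.9
tcp_pos: [0.5508, 0.1799, 0.0088]
ee_rot: [3.141, -0.042, -0.0]
force: [-0.2, 0.6, 0.0]
width: 0.476
grip_force: 35.6
```

Request:
play_rows([
  [[0, 0, 0.007, 0, 0, 0], [0, 0, 0, 0, 0, 0]],
])

```text
t: 14.15
tcp_pos: [0.5509, 0.1799, 0.0079]
ee_rot: [-3.141, 0.042, -0.0]
force: [0.7, 0.9, 1.0]
width: 0.478
grip_force: 35.8
```

Contact with the floor. Release and retreat.

Request:
play_rows([
  [[0, 0, 0, 0, 0, 0], [0, 0, 0, 0, 0, 0], [0, 0, 0, 0, 0, 0], [0, 0, 0, 0, 0, 0]],
], jaw=0.8)

```text
t: 14.65
tcp_pos: [0.5508, 0.1799, 0.0078]
ee_rot: [3.141, -0.042, 0.0]
force: [-0.1, -0.1, 0.5]
width: 0.799
grip_force: 0.0
```

Request:
play_rows([
  [[0, 0, -0.1, 0, 0, 0], [0, 0, -0.25, 0, 0, 0], [0, 0, -0.3, 0, 0, 0], [0, 0, -0.3, 0, 0, 0], [0, 0, -0.3, 0, 0, 0]],
])

```text
t: 15.28
tcp_pos: [0.5507, 0.1798, 0.198]
ee_rot: [-3.141, 0.042, -0.002]
force: [0.5, -0.1, -0.6]
width: 0.798
grip_force: 0.0
```

Request:
play_rows([
  [[0, 0, 0, 0, 0, 0], [0, 0, 0, 0, 0, 0], [0, 0, 0, 0, 0, 0]],
])

```text
t: 15.65
tcp_pos: [0.5498, 0.1797, 0.1942]
ee_rot: [3.14, -0.042, -0.004]
force: [-0.7, -0.4, -1.0]
width: 0.806
grip_force: 0.0
```

Run:
```python
from h import *
s=ctrl.sense();print(np.round(s["tcp_pos"],4),s["width"],s["grip_force"])
q=ctrl.snapshot("side");w=ctrl.snapshot("wrist")
for i in (q,w):
    print([(np.round(r["point"],3).tolist(),round(r["p"],2)) for r in ctrl.mark_of(i,"bowed_slat")],[(np.round(r["point"],3).tolist(),round(r["p"],2)) for r in ctrl.mark_of(i,"straight_slat_1")])
a=cv2.resize(q["pixels"][90:330,130:400],(405,360));b=cv2.resize(w["pixels"],(341,256))[:230]
o=np.zeros((590,680,3),np.uint8);o[:360,:405]=a;o[360:,:341]=b;cv2.imwrite("pics/c7.png",o)
```

```text
[0.5498 0.1797 0.1942] 0.806115580151797 0.0
[([0.549, 0.18, 0.005], 0.89)] [([0.545, -0.084, 0.022], 0.72), ([0.538, -0.198, 0.017], 0.64)]
[([0.55, 0.18, 0.007], 0.59)] [([0.545, -0.08, 0.022], 0.93)]
```

View pics/c7.png

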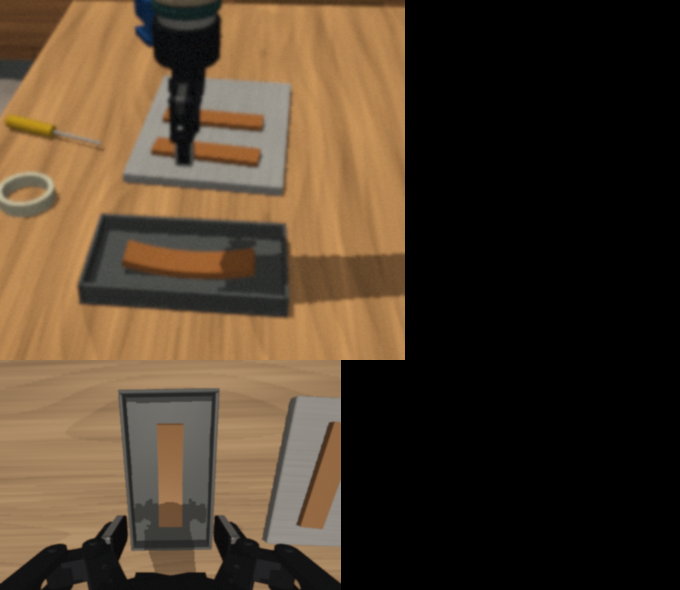

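The slat lies free in the middle of the tray floor, and the straight slats have not moved.

```bash
python3 -c "
from station import ctrl
print(ctrl.finish_job())"
```

```text
the job is handed in; nothing more can be done
None
```

I pressed the bowed slat's far end down to the plate so it rocked over, held it there for over a second, then laid it on the reject tray's floor and let go; the two straight slats stayed where they lay, and the job was handed in at about 16 s.

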